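# Refit the cooker hood's grease filter

### The job

The cooker hood lies on its back on the worktop with one filter bay open. Take the spare knob out of the open bay and leave it on the worktop clear of the hood, then fit the loose grease filter: hook its two tongues under the bay's lip with the other edge still raised, swing that edge down and press it gently until it clicks in under the white spring catch and the filter sits fully home, as in the bay next to it. Leave the things standing round the work where they are.

Things in the scene. Friction and masses are not known exactly. Their poses are not given: they have to be found in the camera images.
- hood: Stainless cooker hood on its back, fixed, intake up, walls' top at z = 60 mm; two filter bays, the one at its +y end fitted, the other open. Origin: on the worktop under the centre of the open bay. z up, +x from the lip to the catch (away from the robot), +y to the fitted bay. It spans x -104..140, y -92..262 mm. Fitted filter's grip: x 22, y 170 mm, up to z = 84.
- hood_bay (a point): Centre of the open bay's floor: hood frame (0, 0, 12) mm; axes as the hood's. In the hood frame the bay's inner space is x -88..88, y -78..78 mm, floor z = 12. The filter rests on two ledges with top z = 44: one at x -88..-66 (under the lip), one at x 79..88 (under the catch).
- hood_lip (a point): Middle of the lip's free lower edge: hood frame (-71, 0, 55) mm; axes as the hood's. The lip runs the whole bay width above the -x ledge: x -88..-71, underside z = 55, top z = 60, so that the slot under it is 11 mm high and 17 mm deep.
- hood_catch (a point): Tip of the open bay's white catch when sprung out: hood frame (78, 0, 59) mm; axes as the hood's. The catch is a wedge 30 mm wide in the middle of the +x side, top at z = 76; its upper face leans 30 degrees from vertical. Behind it a grey housing, 50 mm wide, x 89..104, stands up to z = 80.
- catch (a joint): White spring catch: 0 = sprung out, up to 0.012 m pushed back to hood +x; spring 4 N at rest + 0.4 N per mm. The filter's edge pressed down on its sloping face pushes it back: about 5 to 15 N takes the edge past, then it springs out over the edge. Let down softly, the filter's weight alone does not: the edge stays on the slope 10 to 25 mm up (tilt 4 to 9 degrees).
- filter: Loose stainless baffle filter, 170 x 150 mm, plate 9 mm thick (40 mm high with its grip), 0.26 to 0.46 kg, flat on the worktop, grip up. Origin: centre of its underside. z up, -x to the tongues, +x to the plain edge for the catch. Plate x -66..85, y -75..75 mm. Home: its axes agree with the hood's, origin at hood (0, 0, 44) mm with 3 mm play each way in x and y.
- filter_grip (a point): Centre of the filter's black grip: filter frame (22, 0, 32) mm; axes as the filter's. The grip is a bar along y, 62 mm long, 12 mm thick (x), 16 mm high (z 24..40), on two feet at y = -24 and 24 mm; to be pinched across its 12 mm.
- filter_tongue (a point): Middle of the tongue tips, at the underside: filter frame (-85, 0, 0) mm; axes as the filter's. Two tongues, 36 mm wide, at y = -45 and 45 mm, 5 mm thick (z 0..5), x -85..-68 mm.
- filter_far (a point): Middle of the plain edge that goes under the catch, at the underside: filter frame (85, 0, 0) mm; axes as the filter's.
- filter_press (a point): Spot on top of the filter's frame near the plain edge, where to press: filter frame (62, 0, 9) mm; axes as the filter's.
- spare_knob: Loose dark grey spare knob, round, 29 mm diameter, 18 mm high, 60 g, on the open bay's floor at the start. Origin: centre of its underside. Free worktop (m): end edge x + y = 0.17, front edge x - y = 0.12, wall x - y = 0.92. The worktop within 40 mm of x = 0.684, y = -0.139 is always empty.
- spice_jar: Spice jar with red cap behind the hood (catch side), 45 mm diameter, 106 mm high; bystander. Origin: centre of its underside.
- mug: Small white coffee cup behind the hood, 64 x 88 mm with its ear, 54 mm high; bystander. Origin: centre of its underside.
- mill: Pepper shaker with grey top and dark content, near the wall at the worktop's right end, 44 mm diameter, 90 mm high; bystander. Origin: centre of its underside.
- salt_mill: Salt shaker with grey top and white content, between the filter and the hood near the worktop's front edge, 44 mm diameter, 90 mm high; bystander. Origin: centre of its underside.

How it is judged:
On the way:
1. the filter's tongues are under the lip while its other edge is still raised above the catch's tip (x of filter_tongue in the frame of hood below -0.077 m and z of filter_tongue in the frame of hood between 0.038 and 0.056 m and z of filter_far in the frame of hood above 0.055 m), for 0.1 s.
At the end, for the whole second after the job is handed in: The filter lies flat in the open bay (within 2 degrees), its tongues at least 8 mm under the lip, its plain edge down on the ledge (within 3 mm) with the catch sprung back over it (within 2.5 mm); the spare knob rests on the worktop outside the hood's outline; all at rest (x of filter_tongue in the frame of hood below -0.079 m and z of filter_tongue in the frame of hood between 0.04 and 0.049 m and y of filter_tongue in the frame of hood between -0.008 and 0.008 m and z of filter_far in the frame of hood between 0.04 and 0.0468 m and angle between the z axis of filter and the z axis of hood, either way round below 0.035 rad and value of joint catch below 0.0025 m and height (world z) of spare_knob between -0.02 and 0.025 m and (y of spare_knob in the frame of hood below -0.105 m or y of spare_knob in the frame of hood above 0.275 m or x of spare_knob in the frame of hood below -0.117 m or x of spare_knob in the frame of hood above 0.153 m) and linear speed of filter below 0.02 m/s and linear speed of spare_knob below 0.03 m/s); the robot touches nothing.
It fails at once if the spice jar is shoved more than 30 mm or tipped over (distance of spice_jar from where it was at the start of the episode above 0.03 m or angle between spice_jar's own z axis and vertical above 0.5 rad).
It fails at once if the cup is shoved more than 30 mm or tipped over (distance of mug from where it was at the start of the episode above 0.03 m or angle between mug's own z axis and vertical above 0.5 rad).
It fails at once if the pepper shaker is shoved more than 30 mm or tipped over (distance of mill from where it was at the start of the episode above 0.03 m or angle between mill's own z axis and vertical above 0.5 rad).
It fails at once if the salt shaker is shoved more than 30 mm or tipped over (distance of salt_mill from where it was at the start of the episode above 0.03 m or angle between salt_mill's own z axis and vertical above 0.5 rad).
It fails at once if the filter is forced against the hood with more than 70 N (contact force between filter and hood above 70 N).
It also fails if it takes over 58 s, if anything falls off the work surface, if the arm or the gripper's body presses on something with over 40 N, if the wrist force passes 120 N, or if a joint passes its speed limit or range.

### The arm

A 7-joint arm with a two-finger parallel gripper is mounted at the origin on a cart in front of the work surface, level with it; the furniture and walls round the work are solid. World frame = base frame: x ahead of the robot, y to its left, z up, the work surface at z = 0. Lengths are in m, angles in rad, forces in N, time in s.
With the tool pointing down it reaches from about 0.425 to 0.825 m from the base axis. Payload 3.6 kg.
Tool frame: the origin (TCP) lies where the fingers leave the gripper's body, on its centre line; the fingertips stand 73 mm ahead of it and the grasp point (between the pads) lies 54 mm ahead of it; z points along the fingers, y is the line along which they close (so a half turn about z gives the same grasp; the last joint's range is limited). The gripper opens to 85 mm and grips with 20 to 120 N. Pads are 22 mm wide; open, the fingers measure 114 mm over their backs; the gripper's body (76 mm by 85 mm) begins 54 mm behind the grasp point. The pads swing forward as they close: fully open they stand 13 mm farther back than shut.
Start: joints at [-1.371, 0.615, -0.013, 1.423, 0.008, 1.103, -0.04], TCP at [0.145, 0.633, 0.304] pointing down, gripper open.
Joint ranges: [-3.12, 3.12], [-0.3, 2.06], [-1.34, 1.32], [0.26, 2.42], [-1.36, 4.5], [0.01, 1.98], [-2.84, 2.84]. Speed limits (rad/s): [2.79, 2.79, 3.14, 3.14, 3.14, 3.14, 3.14].

### API

Orientations are given as a unit quaternion [x, y, z, w].
In Python, from station import arm, snapshot, camera_info, ticket gives the robot as it stands. Calls block until the motion is done:
- arm.movep(position, orientation): joint-space move of the TCP to a pose.
- arm.line_to(position, velocity=0.15, ori=None): straight line of the TCP; ori=None keeps the orientation; velocity is the mean speed in m/s.
- arm.move_j(angles): joint-space move.
- arm.move_gripper(opening, effort=None): opening from 0.0 (shut) to 1.0 (fully open); effort is the grip in N (None keeps the last); returns when the fingers have stopped.
- arm.pause(seconds).
- arm.ik(position, orientation): joint angles nearest the present ones, or None.
- snapshot(name): name is "side" or "top" or "wrist"; returns the picture (420x560x3 uint8, blue, green, red); there is no depth.
- camera_info(name): a dict with "fx", "fy", "cx", "cy" (pixels), "R" (3x3) and "t" (3): a world point X has camera coordinates R X + t; the wrist camera has in their place "T_tool_cam" (4x4, takes a point from camera to tool coordinates, whose origin is the TCP and whose axes are the flange's). Camera axes: x right, y down, z forward; pixel columns grow to the right and rows downward; lengths in m; the calibration is good to about 2 mm. A picture is of the moment at which its call begins: read the wrist's pose just before it. camera_info takes no time and is no camera call.
A pose or a line that the arm cannot do raises arm.MotionError and nothing moves.
- ticket.finish_job(): hands the job in; it is judged then, once.
Readings, each from a call of its own:
- arm.read_time(): time.
- arm.read_joint_positions(): joint angles.
- arm.read_dq(): joint speeds.
- arm.read_effort(): joint torques, N m.
- arm.read_tool_pos(): TCP position.
- arm.read_eef_rot(): TCP orientation.
- arm.read_ft_force(): force on the tool from outside, world axes, zero at the start.
- arm.read_wrist_torque(): the same for the moment, N m.
- arm.read_opening(): opening from 0.0 (shut) to 1.0 (fully open).
- arm.read_finger_force(): force on a finger pad.
Only numpy, scipy, OpenCV 4.12 (cv2) and the standard library are available. Lean on these libraries where they do the work, as an engineer would, in place of code of your own. Each camera call takes 0.05 s, during which the arm holds its last target. There are 200 camera calls.

## Working session

There is one attempt and no reset: what is moved stays moved. The work goes in short steps, each a Python script; the robot and the scene stay as the last script left them, time stands still between calls to the robot, and variables do not carry over. Pictures are saved under pics/ and viewed, at most 10 in all, crops included, and the job is handed in when it is done.

```bash
ls; mkdir -p pics
python3 - <<'E'
from station import *
import cv2,numpy as np
for n in("top","side"):
    cv2.imwrite(f"pics/{n}0.png",snapshot(n)); c=camera_info(n); print(n,c)
print(camera_info("wrist")); print(arm.read_time(),arm.read_tool_pos(),arm.read_eef_rot())
E
```

```text
pics
top {'fx': 530.1362779412555, 'fy': 530.1362779412555, 'cx': 283.06124464514426, 'cy': 215.6729731634753, 'R': array([[ 0.01363405, -0.9998852 ,  0.00661089],
       [-0.98929013, -0.01444989, -0.14524548],
       [ 0.14532433, -0.0045598 , -0.98937356]]), 't': array([-0.02164627,  0.59470663,  1.05584734])}
side {'fx': 544.0319138309674, 'fy': 544.0319138309674, 'cx': 282.2815350528226, 'cy': 210.29380047759005, 'R': array([[ 0.88518287, -0.46511073,  0.01110382],
       [-0.28247924, -0.55626254, -0.78152253],
       [ 0.36967115,  0.68865376, -0.62377819]]), 't': array([-0.51868186,  0.22614643,  1.02252685])}
{'fx': 378.82992978750906, 'fy': 378.82992978750906, 'cx': 273.84285062185126, 'cy': 207.7462071320739, 'T_tool_cam': array([[-1.51857046e-03, -9.53886161e-01, -3.00164764e-01,
         7.75787556e-02],
       [ 9.99998422e-01, -1.17195219e-03, -1.33479719e-03,
        -3.52450366e-04],
       [ 9.21465810e-04, -3.00166317e-01,  9.53886436e-01,
        -6.92420257e-02],
       [ 0.00000000e+00,  0.00000000e+00,  0.00000000e+00,
         1.00000000e+00]])}
0.1 [0.14541113 0.6329919  0.30283623] [ 1.12653729e-01  9.93633602e-01 -1.17776887e-03 -1.21803431e-04]
```

View pics/top0.png

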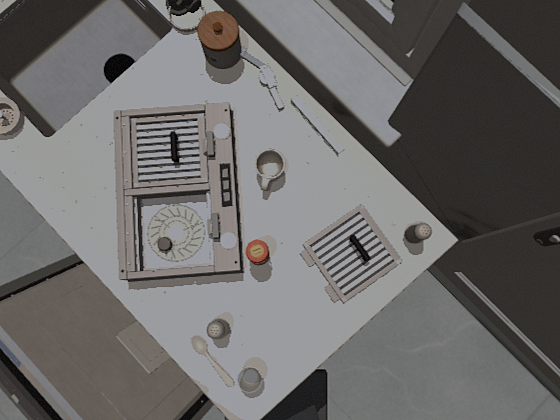

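View pics/side0.png

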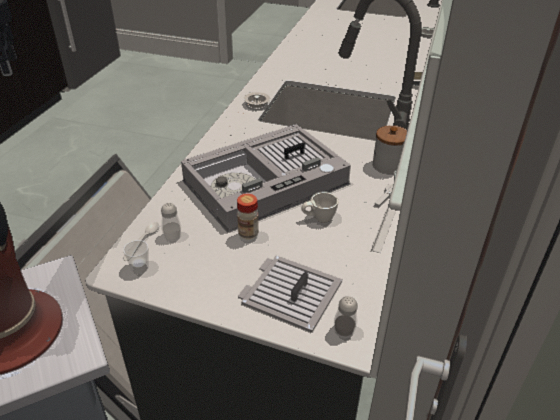

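The top view shows the hood at left with its corners near (118,107), (231,102), (243,272) and (121,280). The knob is at (165,243), the filter near (350,253) with its grip at (359,247), the jar at (258,250), the cup at (270,165), the salt at (217,328) and the pepper at (418,232). In this view hood +x points right (world −y).

```bash
cat > h.py <<'E'
import numpy as np, cv2
from station import *
from scipy.spatial.transform import Rotation as Rn
def ray(name,uv,z,pose=None):
    c=camera_info(name); d=np.array([(uv[0]-c["cx"])/c["fx"],(uv[1]-c["cy"])/c["fy"],1.])
    if name=="wrist":
        p,q=pose; M=c["T_tool_cam"]; R=Rn.from_quat(q).as_matrix()
        o=R@M[:3,3]+p; d=R@M[:3,:3]@d
    else: o=-c["R"].T@c["t"]; d=c["R"].T@d
    return o+d*(z-o[2])/d[2]
def pose(): return np.array(arm.read_tool_pos()),np.array(arm.read_eef_rot())
def quat(hx,tilt=0):
    """tool pointing down, tool y along horizontal direction hx (angle, rad), tilted by tilt about the
    horizontal axis hy=z x hx so that hx rises"""
    x=np.array([np.cos(hx),np.sin(hx),0]); y=np.array([-x[1],x[0],0]); z=np.array([0,0,1.])
    T=Rn.from_rotvec(-tilt*y)           # raises +x
    R=np.stack([y,x,-z],1)              # tool x=hy, tool y=hx, tool z=down
    return (T*Rn.from_matrix(R)).as_quat()
E
python3 - <<'E'
from h import *
im=cv2.imread("pics/top0.png")
for n,uv,z in [("h00",(121,280),.06),("h01",(118,107),.06),("h11",(231,102),.06),("h10",(243,272),.06),("knob",(165,243),.03),("jar",(258,250),.106),("cup",(270,165),.054),("salt",(217,328),.09),("mill",(424,230),.09)]:
    print(n,ray("top",uv,z).round(3))
# dark grip on filter, fitted grip
m=(im.max(2)<45).astype(np.uint8)
for n,(a,b,c,d),z in[("grip",(335,215,385,280),.04),("fgrip",(160,125,190,170),.084)]:
    s=m[b:d,a:c]; k,l,st,ce=cv2.connectedComponentsWithStats(s)
    i=1+np.argmax(st[1:,4]); pts=np.argwhere(l==i)[:,::-1]+[a,b]
    r=cv2.minAreaRect(pts.astype(np.float32)); bx=cv2.boxPoints(r); print(n,st[i],r,[ray("top",p,z).round(3)[:2].tolist() for p in bx], ray("top",r[0],z).round(3))
# filter outline corners by hand
print("drop px",end=' ');c=camera_info("top");q=c["R"]@[.684,-.139,0]+c["t"];print(q[0]/q[2]*c["fx"]+c["cx"],q[1]/q[2]*c["fy"]+c["cy"])
cv2.imwrite("pics/topcrop.png",cv2.resize(im[95:310,110:440],None,fx=2.4,fy=2.4,interpolation=cv2.INTER_CUBIC))
E
```

```text
h00 [0.458 0.31  0.06 ]
h01 [0.818 0.337 0.06 ]
h11 [0.833 0.1   0.06 ]
h10 [0.477 0.066 0.06 ]
knob [0.536 0.232 0.03 ]
jar [0.518 0.035 0.106]
cup [0.7   0.015 0.054]
salt [0.368 0.111 0.09 ]
mill [ 0.564 -0.293  0.09 ]
grip [ 14  20  21  30 213] ((357.89190673828125, 248.85134887695312), (30.51140594482422, 10.587091445922852), 53.97262954711914) [[0.547, -0.141], [0.56, -0.159], [0.51, -0.196], [0.497, -0.178]] [ 0.529 -0.169  0.04 ]
fgrip [  4   7  19  33 237] ((172.18580627441406, 148.194091796875), (32.474586486816406, 17.544532775878906), 86.05481719970703) [[0.757, 0.236], [0.76, 0.2], [0.692, 0.193], [0.689, 0.228]] [0.724 0.214 0.084]
drop px 341.15440733205946 179.00030407127565
```

View pics/topcrop.png

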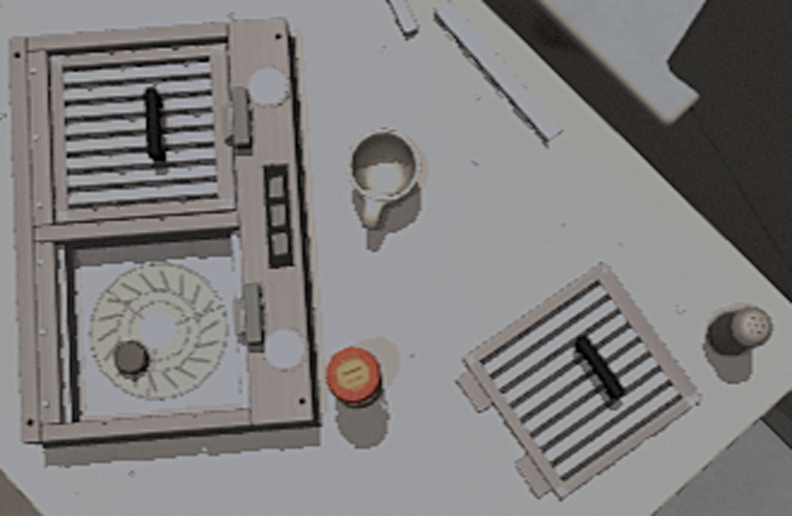

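Run:
```python
from h import *
H=np.radians(-85.7);F=np.radians(-53)
f=lambda p,q:(lambda r:None if r is None else np.round(r,2))(arm.ik(p,q))
for k in(0,np.pi):
  for n,p,hx,t in [("look",(.54,.22,.30),H,0),("knob",(.536,.232,.088),H,0),("drop",(.684,-.139,.08),H,0),("filt",(.529,-.169,.09),F,0),("filtup",(.529,-.169,.25),F,0),("ins",(.57,.25,.19),H,.26),("press",(.565,.15,.125),H,0)]:
    q=quat(hx,t); q=(Rn.from_quat(q)*Rn.from_rotvec([0,0,k])).as_quat()
    print(k,n,f(p,q))
```

```text
0 look [-0.87  0.6   0.74  1.65 -0.45  1.07 -1.49]
0 knob [-0.77  0.87  0.54  1.82 -0.7   0.66 -1.31]
0 drop [-0.13  1.01  0.58  1.46 -0.66  0.87 -0.82]
0 filt [ 0.06  0.79  0.34  1.9  -0.48  0.53 -0.2 ]
0 filtup [-0.34  0.75  1.06  1.79 -0.75  1.07  0.08]
0 ins [-0.93  0.85  0.74  1.59 -0.34  0.97 -1.65]
0 press [-0.67  0.83  0.62  1.8  -0.69  0.74 -1.17]
3.141592653589793 look [-0.45  0.51  0.04  1.63 -0.02  1.    1.24]
3.141592653589793 knob [-0.41  0.8  -0.06  1.81  0.09  0.54  1.12]
3.141592653589793 drop [ 0.22  0.93 -0.1   1.45  0.11  0.76  1.73]
3.141592653589793 filt [ 0.43  0.78 -0.25  1.89  0.36  0.52  2.15]
3.141592653589793 filtup [ 0.16  0.53  0.17  1.77 -0.12  0.84  2.6 ]
3.141592653589793 ins [-0.56  0.73  0.04  1.57  0.25  0.97  0.96]
3.141592653589793 press [-0.26  0.74 -0.06  1.79  0.07  0.62  1.29]
```

```bash
cat >> h.py <<'E'
def Q(hx,tilt=0): return (Rn.from_quat(quat(hx,tilt))*Rn.from_rotvec([0,0,np.pi])).as_quat()
HX=np.radians(-85.7)
def px(X,p):
    c=camera_info("wrist"); M=c["T_tool_cam"]; R=Rn.from_quat(p[1]).as_matrix()
    v=M[:3,:3].T@(R.T@(np.array(X)-p[0])-M[:3,3]); return np.array([v[0]/v[2]*c["fx"]+c["cx"],v[1]/v[2]*c["fy"]+c["cy"]])
E
python3 - <<'E'
from h import *
arm.movep([.54,.215,.33],Q(HX)); P=pose(); im=snapshot("wrist"); cv2.imwrite("pics/w1.png",im); np.save("w1.npy",np.concatenate(P)); print(arm.read_time(),P)
cv2.imwrite("pics/w1b.png",cv2.resize(im,(800,600),interpolation=cv2.INTER_CUBIC))
print("knob",px((.536,.232,.03),P)*800/560)
E
```

```text
2.2167 (array([0.53945667, 0.2164941 , 0.3298796 ]), array([-3.87106669e-02,  9.99250338e-01,  4.31658832e-04, -2.46001069e-04]))
knob [414.28791162 240.94318188]
```

View pics/w1b.png

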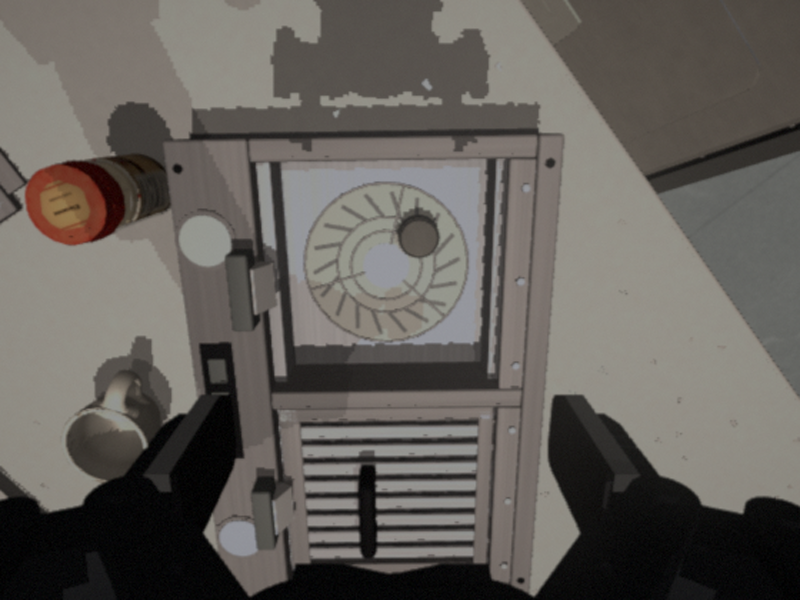

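Wrist view (800-px scale): the open bay is in the upper half with its near wall's inner edge at row ~160, the divider edge at ~392 and the lip edge from (508,160) to (497,385). The outer corners are at (563,134) and (165,141), the knob is at (418,235), and the catch is at (262,285). Next I fit lines to those edges.

Run:
```python
from h import *
im=cv2.imread("pics/w1.png"); a=np.load("w1.npy"); P=(a[:3],a[3:])
g=cv2.GaussianBlur(cv2.cvtColor(im,6),(3,3),0).astype(float); s=1/1.4286
def edges(vert,rng,p0,p1,w,sgn):
    # sgn: sign of brightness change in increasing direction; returns list of uv
    out=[]
    for t in rng:
        c=p0[1-0]if 0 else None
        k=(t-p0[1 if vert else 0])/(p1[1 if vert else 0]-p0[1 if vert else 0])
        m=p0[0 if vert else 1]+k*(p1[0 if vert else 1]-p0[0 if vert else 1])
        lo=int(m-w); line=g[t,lo:int(m+w)+2] if vert else g[lo:int(m+w)+2,t]
        d=sgn*np.diff(line); i=d.argmax(); 
        if d[i]<6: continue
        j=i+.5+(.5*(d[i-1]-d[i+1])/(d[i-1]-2*d[i]+d[i+1]) if 0<i<len(d)-1 else 0)
        out.append((lo+j,t) if vert else (t,lo+j))
    return out
S=lambda *p:tuple(np.array(p)*s)
E={"y-78":(edges(0,range(195,340,5),S(260,161),S(530,159),4,+1),1),"y-92":(edges(0,range(150,370,5),S(165,141),S(563,134),4,+1),1),
"y-92n":(edges(0,range(150,370,5),S(165,141),S(563,134),4,-1),1),
"y78":(edges(0,range(200,350,5),S(275,393),S(520,390),5,+1),1),
"xlip":(edges(1,range(118,268,5),S(509,160),S(498,386),5,+1),0),"x-104":(edges(1,range(100,270,5),S(563,134),S(544,390),5,+1),0)}
for n,(e,ax) in E.items():
    X=np.array([ray("wrist",p,.06,P)[:2] for p in e])
    if len(X)<5: print(n,len(X)); continue
    v=cv2.fitLine(X.astype(np.float32),cv2.DIST_HUBER,0,.001,.001).ravel()
    ang=np.degrees(np.arctan2(v[1],v[0]))
    if n[0]=="y" : ang=ang if ang<0 else ang-180
    nrm=np.array([-v[1],v[0]]); r=np.abs((X-v[2:])@nrm)
    print(n,len(X),"ang",ang.round(2),"pt",v[2:].round(4),"res",np.median(r).round(4))
    # offset along hood axis
    U=np.array([np.cos(HX),np.sin(HX)]); V=np.array([-U[1],U[0]]); print("   along axis",(v[2:]@(V if ax else U)).round(4))
for n,uv,z in[("c--",(563,134),.06),("c+-",(165,141),.06),("knob",(418,233),.03),("catchhousing",(249,250),.08),("catchhousing",(256,329),.08)]:
    p=ray("wrist",S(*uv),z,P);print(n,p.round(4))
```

```text
y-78 28 ang -84.83 pt [0.482  0.2054] res 0.0001
   along axis 0.496
y-92 44 ang -84.81 pt [0.4688 0.1998] res 0.0
   along axis 0.4824
y-92n 44 ang -84.68 pt [0.4659 0.1966] res 0.0002
   along axis 0.4793
y78 30 ang -84.75 pt [0.6367 0.2223] res 0.0
   along axis 0.6516
xlip 30 ang 5.19 pt [0.5631 0.2916] res 0.0
   along axis -0.2486
x-104 34 ang 5.23 pt [0.5512 0.3229] res 0.0001
   along axis -0.2806
c-- [0.4583 0.3135 0.06  ]
c+- [0.4805 0.0751 0.06  ]
knob [0.5303 0.2341 0.03  ]
catchhousing [0.539  0.1304 0.08  ]
catchhousing [0.5896 0.1346 0.08  ]
```

```bash
cat >> h.py <<'E'
HX=np.radians(-84.8); HO=np.array([.5588,.2195,0])
HR=np.array([[np.cos(HX),-np.sin(HX),0],[np.sin(HX),np.cos(HX),0],[0,0,1]])
hood=lambda *mm: HO+HR@(np.array(mm)/1000)
tohood=lambda p:(HR.T@(np.array(p)-HO)*1000).round(1)
E
python3 - <<'E'
from h import *
k=np.array([.532,.2338])
print("knob in hood",tohood([*k,.012]))
arm.move_gripper(.6,40)
arm.movep([*k,.16],Q(HX)); f0=np.array(arm.read_ft_force())
arm.line_to([*k,.088],.1); print("dF",(np.array(arm.read_ft_force())-f0).round(1),arm.read_tool_pos())
arm.move_gripper(0.,40); print(arm.read_opening(),arm.read_finger_force(),(np.array(arm.read_ft_force())-f0).round(1))
arm.line_to([*k,.21],.2); print(arm.read_opening(),arm.read_finger_force(),arm.read_time())
E
```

```text
knob in hood [-16.7 -25.4  12. ]
dF [0.2 0.8 1. ] [0.53255174 0.23397686 0.088673  ]
0.32073375089244527 39.36463952064514 [-0.2 -0.2  7.3]
0.3179773834695318 39.392584562301636 5.325
```

Run:
```python
from h import *
d=[.684,-.139]
arm.movep([*d,.20],Q(HX)); f0=np.array(arm.read_ft_force())
arm.line_to([*d,.10],.15); arm.line_to([*d,.0785],.05); print((np.array(arm.read_ft_force())-f0).round(1),arm.read_tool_pos())
arm.move_gripper(.5); arm.line_to([*d,.2],.2)
F=np.radians(-53); g=np.array([.529,-.169])
x=np.array([np.cos(F),np.sin(F)])
arm.movep([*(g-.02*x),.28],Q(F)); P=pose(); im=snapshot("wrist"); cv2.imwrite("pics/w2.png",im); np.save("w2.npy",np.concatenate(P)); print(arm.read_time(),P)
cv2.imwrite("pics/w2b.png",cv2.resize(im,(800,600),interpolation=cv2.INTER_CUBIC))
```

```text
[-0.5 -0.5 -0.8] [ 0.68390847 -0.13900563  0.07818381]
10.0917 (array([ 0.5176751 , -0.15287689,  0.27921615]), array([-3.16892631e-01,  9.48461360e-01,  3.08570058e-04,  1.16698205e-04]))
```

View pics/w2b.png

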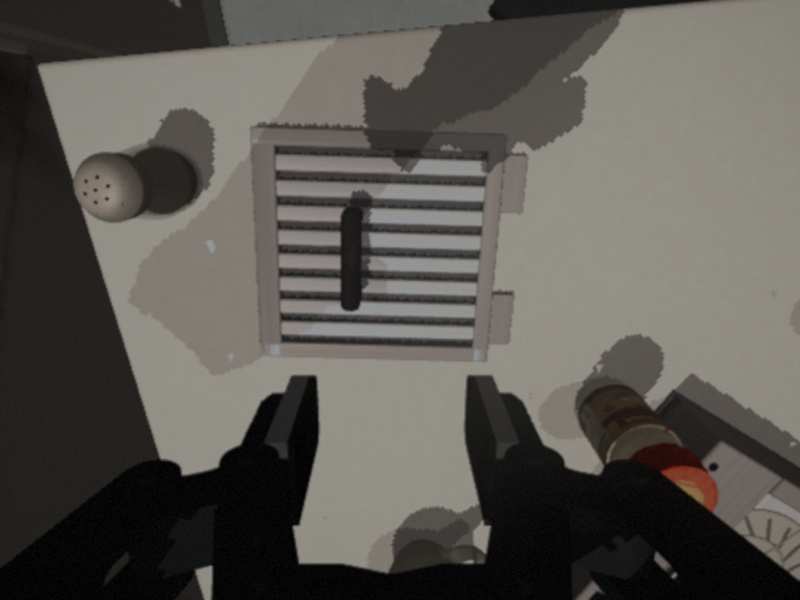

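The wrist view over the filter shows the plate corners at (252,127), (505,136), (487,360) and (265,356). The grip runs from (353,208) to (350,310) and the tongues point right at (515,183) and (502,317). The pepper is far left and the jar lower right, so there is room round the grip.

Run:
```python
from h import *
im=cv2.imread("pics/w2.png"); a=np.load("w2.npy"); P=(a[:3],a[3:]); s=.7
W=lambda u,v,z: ray("wrist",(u*s,v*s),z,P)[:2]
C=[W(u,v,.009) for u,v in[(252,127),(505,136),(487,360),(265,356)]]
print([np.linalg.norm(C[i]-C[(i+1)%4]).round(4) for i in range(4)])
a1=C[0]-C[1];a2=C[3]-C[2];b1=C[3]-C[0];b2=C[2]-C[1]
an=lambda v:np.degrees(np.arctan2(v[1],v[0])).round(2)
print("hx",an(a1),an(a2),"hy",an(b1),an(b2)); F=np.radians((an(a1)+an(a2)+an(b1)+an(b2)-180)/4); x=np.array([np.cos(F),np.sin(F)])
c=np.mean(C,0); print("F",np.degrees(F),"c",c,"grip from plate",c+x*.0125)
m=(cv2.cvtColor(im,6)<35).astype(np.uint8); m[225:]=0; m[:,:225]=0; m[:,262:]=0; m[:140]=0
k,l,st,ce=cv2.connectedComponentsWithStats(m); i=1+st[1:,4].argmax(); r=cv2.minAreaRect(np.argwhere(l==i)[:,::-1].astype(np.float32)); print(st[i]/s,r)
for z in(.032,.04): 
    b=[ray("wrist",p,z,P)[:2] for p in cv2.boxPoints(r)]; print(z,np.mean(b,0),[np.linalg.norm(b[j]-b[j-1]).round(4) for j in(0,1)])
print("ends",W(353,208,.04),W(350,310,.04))
```

```text
[np.float64(0.1518), np.float64(0.1466), np.float64(0.1513), np.float64(0.1488)]
hx -55.09 -54.26 hy 35.85 35.67
F -54.457499999999996 c [ 0.5220785  -0.16034702] grip from plate [ 0.52934484 -0.17051807]
[ 340.          200.           30.          110.         1432.85714286] ((248.0, 178.0), (76.0, 20.0), 90.0)
0.032 [ 0.52781366 -0.17260944] [np.float64(0.0665), np.float64(0.0166)]
0.04 [ 0.52598449 -0.17328366] [np.float64(0.0648), np.float64(0.0162)]
ends [ 0.5037595  -0.19014769] [ 0.5545971  -0.15590657]
```

```bash
cat >> h.py <<'E'
GZ=88.
def ins(xt,zt,deg,y=0,gx=22.):
    """TCP pose for tongue tip at hood (xt,y,zt) mm and tilt deg"""
    t=np.radians(deg); R=Rn.from_rotvec([0,-t,0])
    p=np.array([xt,y,zt])+R.apply([gx+85,0,GZ]); return hood(*p),Q(HX,t)
E
python3 - <<'E'
from h import *
F=np.radians(-54.6); g=[.5293,-.1717]
arm.move_gripper(.45,80)
arm.movep([*g,.15],Q(F)); f0=np.array(arm.read_ft_force())
arm.line_to([*g,.088],.1); print((np.array(arm.read_ft_force())-f0).round(1),arm.read_tool_pos())
arm.move_gripper(0.,80); print(arm.read_opening(),arm.read_finger_force(),arm.read_tool_pos(),(np.array(arm.read_ft_force())-f0).round(1))
arm.line_to([*g,.27],.2); print((np.array(arm.read_ft_force())-f0).round(1),arm.read_opening())
for n in[(-60,150,15),(-62,90,15)]:
    p,q=ins(*n); print(n,p,arm.ik(p,q) is not None)
arm.movep(*ins(-60,140,15)); p,q=ins(-62,90,15); arm.line_to(p,.15)
P=pose(); print(arm.read_time(),P,p,q)
im=snapshot("wrist");np.save("w3.npy",np.concatenate(P)); sd=snapshot("side");cv2.imwrite("pics/s3.png",sd); cv2.imwrite("pics/w3.png",im)
cv2.imwrite("pics/w3b.png",cv2.resize(im,(800,600),interpolation=cv2.INTER_CUBIC))
cv2.imwrite("pics/s3b.png",cv2.resize(sd[110:230,160:370],None,fx=3.8,fy=3.8,interpolation=cv2.INTER_CUBIC))
E
```

```text
[-0.8  0.1 -1.4] [ 0.52989084 -0.17178307  0.08873615]
0.12374288571499041 79.78668451309204 [ 0.53013438 -0.17217224  0.08910065] [-0.5 -0.1  6.4]
[-1.2 -0.1 -4.5] 0.11929276494085234
(-60, 150, 15) [0.56066504 0.1990067  0.26269511] True
(-62, 90, 15) [0.56048377 0.20099847 0.20269511] True
14.9167 (array([0.56112346, 0.19969845, 0.20296122]), array([-0.04399674,  0.99042387, -0.13072642,  0.00595407])) [0.56048377 0.20099847 0.20269511] [ 0.0449749  -0.99042424  0.13039182 -0.00592106]
```

View pics/w3b.png

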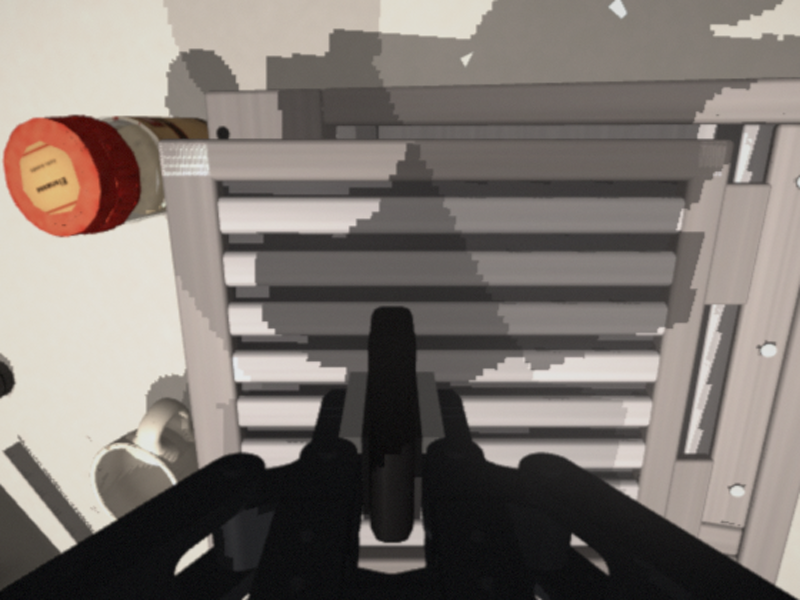

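View pics/s3b.png

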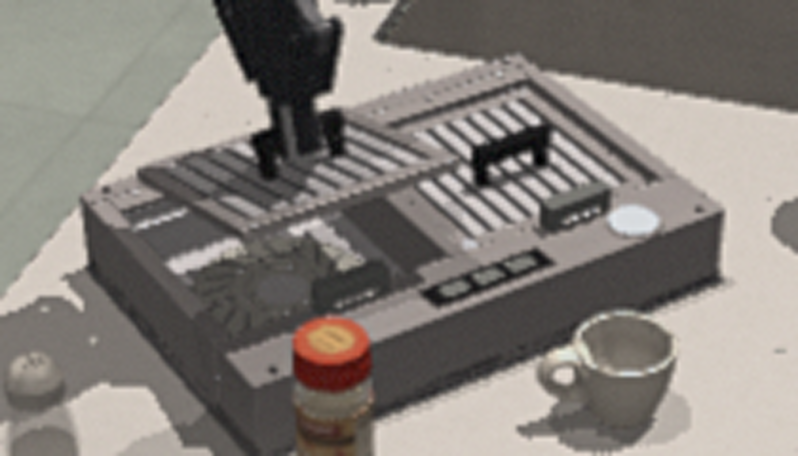

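The side view shows the filter held over the bay with its far edge raised and its tongues towards the lip. In the wrist view the plate's corners are at (162,141) and (732,141), one tongue spans (770,185) to (742,304), and the bay's wall runs along row ~100. Next I check the grasp in the filter frame.

Run:
```python
from h import *
a=np.load("w3.npy"); P=(a[:3],a[3:]); M=camera_info("wrist")["T_tool_cam"]; c=camera_info("wrist")
def filt(u,v,z):
    d=np.array([(u*.7-c["cx"])/c["fx"],(v*.7-c["cy"])/c["fy"],1.]); o=M[:3,3]*1000; d=M[:3,:3]@d
    # filter frame from tool: x=-tool y +22, y=-tool x (flip) , z=GZ'-tool z
    f=lambda t:np.array([-t[1]+22,-t[0],88.9-t[2]]); O=f(o); D=f(o+d)-O
    return (O+D*(z-O[2])/D[2]).round(1)
for u,v,z,e in[(162,141,9,"85,-75"),(732,141,9,"-66,-75"),(770,185,5,"-85,-63"),(742,304,5,"-85,-27"),(682,460,5,"-68,27"),(393,308,40,"22,-31")]: print(filt(u,v,z),e)
W=lambda u,v,z: tohood(ray("wrist",(u*.7,v*.7),z,P))
for u,v,z,e in[(207,92,.06,"140,-92"),(697,125,.06,"-71,-78?"),(800,122,.06,"y-78")]: print(W(u,v,z),e)
print(tohood(arm.read_tool_pos()), tohood(ins(-62,90,15)[0]))
```

```text
[ 82.8 -74.2   9. ] 85,-75
[-68.2 -74.    9. ] -66,-75
[-83.4 -62.1   5. ] -85,-63
[-82.3 -27.2   5. ] -85,-27
[-73.1  26.6   5. ] -68,27
[ 21.6 -37.9  40. ] 22,-31
[136.7 -91.1  60. ] 140,-92
[-47.6 -77.4  60. ] -71,-78?
[-77.2 -78.2  60. ] y-78
[ 19.2   1.1 204.1] [ 18.6   0.  202.7]
```

Run:
```python
from h import *
f0=np.array(arm.read_ft_force())
def go(x,z,d,v=.06):
    p,q=ins(x,z,d,-1.); arm.line_to(p,v,q)
    f=HR.T@(np.array(arm.read_ft_force())-f0)
    t=Rn.from_quat(arm.read_eef_rot()); tcp=HR.T@(np.array(arm.read_tool_pos())-HO)*1000
    tip=tcp+HR.T@t.apply([0,107,0])*1+HR.T@t.apply([0,0,GZ])  # tool y = -filter x
    print((x,z,d),"tip",tip.round(1),"F",f.round(1),round(arm.read_time(),2)); return np.abs(f).max()
for s in[(-63,60,15),(-64,47.5,15),(-70,47,15),(-75,46.5,15),(-80,46.5,15)]:
    if go(*s)>20: print("STOP");break
arm.pause(.2)
sd=snapshot("side"); cv2.imwrite("pics/s4b.png",cv2.resize(sd[110:230,160:370],None,fx=3.8,fy=3.8,interpolation=cv2.INTER_CUBIC))
cv2.imwrite("pics/w4b.png",snapshot("wrist"))
```

```text
(-63, 60, 15) tip [-63.   -0.9  59.8] F [ 0.9 -0.5  0.3] 15.67
(-64, 47.5, 15) tip [-63.9  -1.5  46.9] F [ 0.7  0.4 -0.6] 16.02
(-70, 47, 15) tip [-71.3  -1.   47.2] F [ 0.9 -0.3  1.1] 16.27
(-75, 46.5, 15) tip [-75.8  -1.1  46.6] F [-0.5 -1.   1.1] 16.52
(-80, 46.5, 15) tip [-80.8  -1.1  46.5] F [-0.  -1.  -0.1] 16.77
```

View pics/w4b.png

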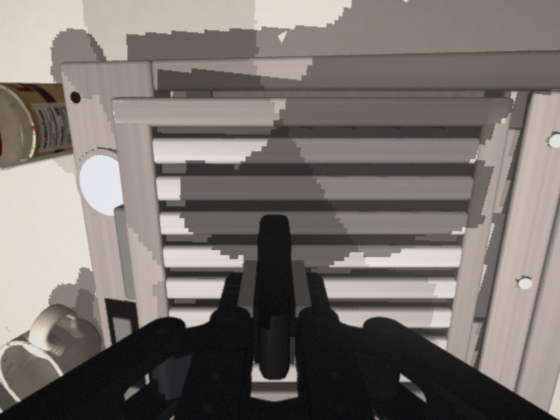

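The wrist view shows the tongues hidden under the lip, whose edge is near column 515–525. The plate is parallel to the bay with the far edge still raised, and there is no contact force. I swing it down to the slope, let go, then press.

Run:
```python
from h import *
f0=np.array(arm.read_ft_force())
def go(x,z,d,v=.05):
    p,q=ins(x,z,d,-1.); arm.line_to(p,v,q)
    f=HR.T@(np.array(arm.read_ft_force())-f0); print((x,z,d),"F",f.round(1),round(arm.read_time(),2)); return np.abs(f).max()
for s in[(-82,46,13),(-83,45.5,11),(-83,45.5,9.5),(-83,45.5,8.5),(-83,45.5,7.5)]:
    if go(*s)>8: print("contact");break
arm.pause(.2); P=pose()
arm.move_gripper(.35,40); R=Rn.from_quat(P[1]).as_matrix()
arm.line_to(P[0]-R[:,2]*.08,.2); print(arm.read_time())
arm.move_gripper(0.,40)
arm.movep(hood(60,0,185),Q(HX)); print(arm.read_time())
sd=snapshot("side"); cv2.imwrite("pics/s5b.png",cv2.resize(sd[110:230,160:370],None,fx=3.8,fy=3.8,interpolation=cv2.INTER_CUBIC))
```

```text
(-82, 46, 13) F [ 0.3 -0.2  1.2] 17.32
(-83, 45.5, 11) F [0.3 0.6 0.5] 17.57
(-83, 45.5, 9.5) F [ 0.  -1.2 -0.7] 17.82
(-83, 45.5, 8.5) F [-1.9 -0.4  0.5] 18.07
(-83, 45.5, 7.5) F [-4.4 -1.5  3.5] 18.32
19.4
20.1667
```

View pics/s5b.png

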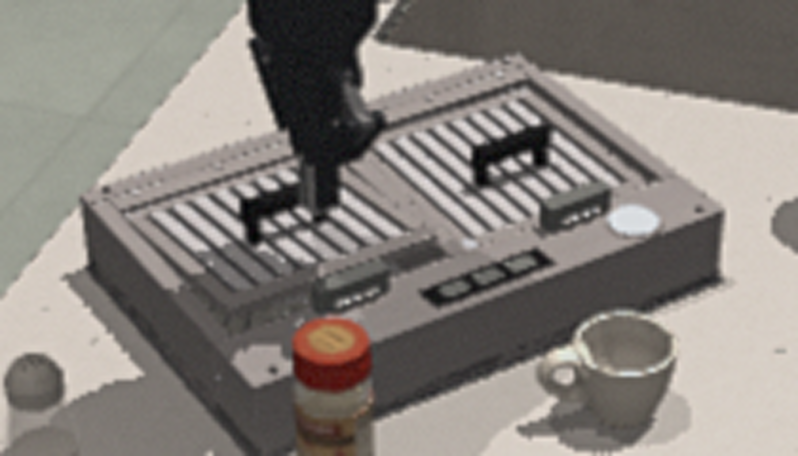

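The side view shows the filter resting on the catch slope with its far edge slightly raised, and the tongues under the lip. Now I press with the fingers shut, watching the force.

Run:
```python
from h import *
arm.line_to(hood(60,0,152),.1); f0=np.array(arm.read_ft_force())
for z in np.arange(150,120,-1.5):
    arm.line_to(hood(60,0,z),.03); f=np.array(arm.read_ft_force())-f0; t=tohood(arm.read_tool_pos())
    print(z,t[2],f.round(1))
    if f[2]>28 or (z<128 and f[2]>18): break
arm.pause(.3); print((np.array(arm.read_ft_force())-f0).round(1),tohood(arm.read_tool_pos()))
arm.line_to(hood(60,0,200),.15)
arm.movep(hood(10,-40,330),Q(HX)); P=pose(); im=snapshot("wrist"); np.save("w6.npy",np.concatenate(P)); cv2.imwrite("pics/w6.png",im)
cv2.imwrite("pics/w6b.png",cv2.resize(im,(800,600),interpolation=cv2.INTER_CUBIC)); print(arm.read_time())
cv2.imwrite("pics/t6.png",snapshot("top"))
```

```text
150.0 150.5 [ 1.3 -1.   0.6]
148.5 148.6 [-0.1 -0.2 -0.5]
147.0 146.9 [-0.1 -0.  -0. ]
145.5 145.3 [-0.3 -0.2 -0.2]
144.0 144.2 [-0.2  1.   2. ]
142.5 143.0 [-0.7 -0.1  4.7]
141.0 141.7 [-0.7 -0.6  6. ]
139.5 140.3 [-0.5 -1.3  6.5]
138.0 137.6 [-0.5 -0.3 -1. ]
136.5 136.0 [-0.3 -0.2 -0.4]
135.0 134.8 [ 0.6 -1.1  0.5]
133.5 133.4 [0.  0.5 0.8]
132.0 131.9 [ 0.8 -0.7  0.4]
130.5 130.3 [-0.4 -0.4  0.2]
129.0 128.9 [ 0.7 -0.3  0.4]
127.5 127.4 [-0.2  0.1  0.4]
126.0 125.9 [0.6 0.2 1. ]
124.5 125.7 [-2.5 -0.9  7.1]
123.0 125.7 [-3.6 -1.5 15.7]
121.5 125.6 [-6.6 -3.  24.3]
[-6.8 -1.2 23.8] [ 60.    0.  125.6]
27.3583
```

View pics/w6b.png

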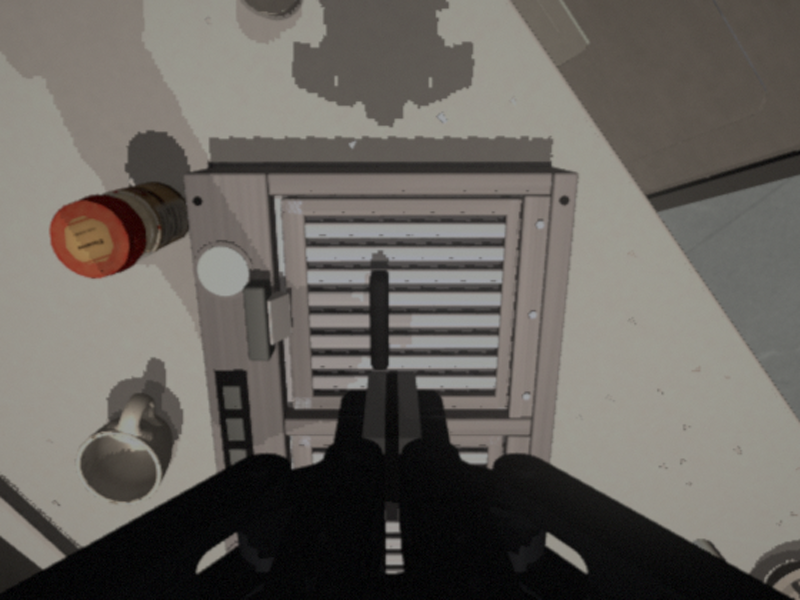

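The wrist view shows the filter flush in the bay, parallel to it, with the white catch at (282,315) sprung over its plain edge and the neighbours standing. The press stopped hard at tip z = 52.6 mm, where the plate top should be at 53. One check of the knob on the worktop remains, then I hand in.

Run:
```python
from h import *
im=cv2.imread("pics/t6.png"); a=im[150:210,310:375]; m=(a.max(2)<90).astype(np.uint8)
k,l,st,ce=cv2.connectedComponentsWithStats(m); i=1+st[1:,4].argmax(); p=ray("top",ce[i]+[310,150],.015)
print(st[i],p.round(3),tohood(p)); 
if np.hypot(*(p[:2]-[.684,-.139]))<.025: print(ticket.finish_job())
```

```text
[26 23 13 12 50] [ 0.677 -0.137  0.015] [365.4  85.7  15. ]
the job is handed in; nothing more can be done
None
```

I moved the spare knob to the worktop clear of the hood, hooked in the filter and pressed it home under the catch, left the bystanders untouched, and handed the job in after about 27 s of the 58 s allowed; I have not seen the verdict.

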